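# Brush out the dispenser's tray nest for the next tray

## Task

Get the dispensing machine's tray nest ready for the next tray: first lift the end gate up out of its posts and stand it fully down in the free slot of the white rack. Then take the hand brush, sweep all four broken-off plastic pieces out through the open end into the scrap bin, using the brush and never the fingers or the gate on them, and lay the brush back on the open bench, bristles down. Leave the spare gate and the bottle as they are.

Things in the scene. Friction and masses are not known exactly. Their poses are not given: they have to be found in the camera images.
- nest (a point): Centre of the fixed machine's tray nest, on its black work plate's upper face, 112 mm above the bench. x runs across the nest (roughly away from the robot), y to its open end (roughly to the robot's left), z up. Flat floor x -88 to 88, y -125 to 105 mm, where the plate ends. Guides 15 mm high along both sides (x +-88 to +-104) and a back stop 15 mm high (y -125 to -141).
- nest_end (a point): Middle of the nest's open end, level with the nest floor, 110 mm from nest along its y, same axes: the gate closes the nest here. Two dark slotted posts (x +-88 to +-118 mm, y -16 to 14 mm) rise 22 mm above the floor; the opening between them is 176 mm wide, 196 mm beyond the gate. The plate overhangs the scrap bin by 25 mm and ends at y = -5 mm.
- bin (a point): Centre of the inner floor of the fixed grey open-topped scrap bin under the open end of the plate, 4 mm above the bench, axes as nest. Inside 208 mm (x) by 172 mm (y), walls 4 mm, rim 80 mm above the bench. It lies 170 mm from nest along the nest's y; what is pushed over the plate's end falls into it.
- gate: End gate: loose aluminium plate 210 mm long (x), 5 mm thick (y), 75 mm high (z), 0.2 kg; a black grip strip 10 mm thick, 14 mm high runs along its top edge. Origin: middle of its bottom edge. Starts upright in the post slots (8 mm wide), bottom 12 mm below the nest floor, top 63 mm above it; the bottom must rise 36 mm to clear the posts.
- rack: Fixed white plastic rack 236 mm (x) by 126 mm (y), origin at the centre of its underside: a 10 mm base and at each end a slotted cheek, top 55 mm above the bench. Two slots along x, at y = -35 mm (free, nearer the machine) and y = +35 mm (spare gate). Slots are 10 mm wide, 45 mm deep and take a gate with 5 mm play at each end.
- free_slot (a point): Centre of the floor of the rack's free slot, 10 mm above the bench: the gate's origin belongs here, its long axis along this x. Either end of the gate may face either way.
- spare_gate: Spare gate, the same as the gate, standing in the rack's other slot. Leave it.
- brush: Loose blue hand brush, 200 mm long, 0.16 kg, lying on its bristles. Origin: centre of the underside of the bristle row; z up out of the back. Stiff white bristles (they do not bend) in a row 120 mm long (x -60 to 60 mm), 22 mm thick (y), 36 mm high; the back over it is 32 mm wide, up to 56 mm. The handle, 24 mm wide and at z = 38 to 56 mm, goes on from x = -60 to -140 mm.
- brush_grip (a point): Middle of the brush's handle: 88 mm from the brush origin towards its -x, 47 mm above the bristle ends. Axes as brush.
- scrap_bar: one of four snapped-off pieces of moulding runner, white plastic, 17 mm thick, 22 g, lying flat on the nest floor, at any yaw; a plain bar 64 x 22 mm. Origin at the centre of its underside.
- scrap_L: one of four snapped-off pieces of moulding runner, white plastic, 17 mm thick, 22 g, lying flat on the nest floor, at any yaw; an L, 60 x 44 mm. Origin in its underside, inside the L's box, within 3 mm of its middle.
- scrap_T: one of four snapped-off pieces of moulding runner, white plastic, 17 mm thick, 22 g, lying flat on the nest floor, at any yaw; a T, 62 x 42 mm. Origin in its underside, within 3 mm of the middle of its box.
- scrap_U: one of four snapped-off pieces of moulding runner, white plastic, 17 mm thick, 22 g, lying flat on the nest floor, at any yaw; a U, 60 x 38 mm. Origin in its underside, within 3 mm of the middle of its box.
- bottle: White closed plastic bottle, 64 mm in diameter, 160 mm high, standing beyond the bin. Origin at the centre of its foot. Leave it.
Things that resemble listed ones, but are neither listed nor needed, are in the scene too. Leave any green or pink look-alike of the scrap_T alone.

How it is judged:
By the outcome, as a careful person would: the job done as asked, in the order asked, and still so for the second after the job is handed in, with the robot touching nothing.
It also fails if it takes over 69 s, if anything falls off the work surface, if the arm or the gripper's body presses on something with over 40 N, if the wrist force passes 120 N, or if a joint passes its speed limit or range.

## Robot

A 6-joint arm with a two-finger parallel gripper is mounted at the origin on the work surface. World frame = base frame: x ahead of the robot, y to its left, z up, the work surface at z = 0. Lengths are in m, angles in rad, forces in N, time in s.
With the tool pointing down it reaches from about 0.325 to 0.775 m from the base axis. Payload 5.5 kg.
Tool frame: the origin (TCP) lies at the very end of the fingers, on their centre line; the grasp point (between the pads) lies 19 mm behind it; z points along the fingers, y is the line along which they close (so a half turn about z gives the same grasp; the last joint's range is limited). The gripper opens to 88 mm and grips with 3 to 60 N. Pads are 20 mm wide; open, the fingers measure 115 mm over their backs; the gripper's body (75 mm by 178 mm) begins 61 mm behind the grasp point.
Start: joints at [1.22, 0.091, 1.231, -0, 1.82, -0.057], TCP at [0.174, 0.574, 0.223] pointing down, gripper open.
Joint ranges: [-2.87, 2.87], [-0.86, 2.18], [0.17, 2.46], [-1.51, 4.65], [0.06, 2.69], [-2.65, 2.65]. Speed limits (rad/s): [2.57, 2.57, 3.01, 3.14, 3.14, 3.14].

## Interface

Orientations are given as a rotation vector (axis times angle).
In Python, from workcell import sensors, read_camera, env gives the robot as it stands.
- The arm moves only by the tool play_rows, never from a script. Its argument "targets" is a list that holds one entry, the list of rows, each a list of 7 numbers: the opening, from -1 (shut) to 1 (fully open), so that 0 is half open, then the shift along the tool's x, y, z in cm, then the turn, a rotation vector about the tool's x, y, z in rad. A call has 1 to 5 rows; each row is the pose to reach, as a shift and turn from the pose commanded when the call began, along the tool's axes at that moment; what a row does not reach only later rows make up. A row lasts 1/12 s, in which the tool goes at most 41.7 mm and 7.16 degrees, less where a joint would pass 70% of its speed; a pose out of reach is approached as far as the arm can. A call with a gripper value outside its range is refused whole. The fingers move at their own pace and stop on an object; "squeeze" is the grip in N (left out, the last holds). Time passes only in rows, so rows that repeat a pose let the fingers close. It gives the time, the measured TCP pose, the force, the opening and the grip force at its end, in the units of the state.
- sensors.state(): the state, without advancing time (a new reading comes with each control period).
- read_camera(name): name is "scene" or "top"; returns a dict with "color" (400x640x3 uint8, red, green, blue), "mtx" (3x3 intrinsics, pixels), "rvec" (rotation vector, rad) and "tvec" (3), from world to camera coordinates, as OpenCV has them. Camera axes: x right, y down, z forward; pixel columns grow to the right and rows downward; lengths in m; the calibration is good to about 2 mm. A picture is of the moment at which its call begins. There is no depth.
- env.hand_in(): hands the job in; it is judged then, once.
The state is a dict: "time": time; "joint_pos": joint angles; "qvel": joint speeds; "tau": joint torques, N m; "eef_pos": TCP position; "ee_rot": TCP orientation; "wrist_force": force on the tool from outside, world axes, zero at the start; "wrist_torque": the same for the moment, N m; "grip_width": finger opening in m; "grasp_force": force on a finger pad.
Only numpy, scipy, OpenCV 4.12 (cv2) and the standard library are available. Lean on these libraries where they do the work, as an engineer would, in place of code of your own. Each camera call takes 0.05 s, during which the arm holds its last target. There are 200 camera calls.

## Working session

There is one attempt and no reset: what is moved stays moved. The work goes in short steps, Python scripts to look and compute and a tool call to move; the robot and the scene stay as the last step left them, time stands still between calls to the robot, and variables do not carry over. Pictures are saved under pics/ and viewed, at most 10 in all, crops included, and the job is handed in when it is done.

Besides the shell and the picture viewer there is one more tool, called after ">>>" as name([rows], argument=value, ...), one row to a line, values as JSON. play_rows: Moves the arm, as the interface text tells. Its arguments: {"type":"object","properties":{"targets":{"type":"array"},"squeeze":{"type":"number"}},"required":["targets"]}

```bash
ls; mkdir -p pics; cat > h.py <<'E'
import numpy as np,cv2
from scipy.spatial.transform import Rotation as R
from workcell import sensors, read_camera, env
def ray(c,uv,z):
    K=np.array(c['mtx']);Rm=cv2.Rodrigues(np.array(c['rvec'],float))[0];t=np.array(c['tvec'],float).ravel()
    uv=np.atleast_2d(uv).astype(float)
    d=(np.linalg.inv(K)@np.c_[uv,np.ones(len(uv))].T).T@Rm
    o=-Rm.T@t
    return o+d*((z-o[2])/d[:,2])[:,None]
def save(n,img): cv2.imwrite('pics/'+n,cv2.cvtColor(img,cv2.COLOR_RGB2BGR))
E
python3 - <<'E'
from h import *
import pickle
for n in('scene','top'):
    c=read_camera(n); save(n+'0.png',c['color']); pickle.dump(c,open(n+'.pkl','wb'))
    Rm=cv2.Rodrigues(np.array(c['rvec'],float))[0]; print(n,-Rm.T@np.array(c['tvec']).ravel(),Rm.round(2).tolist(),c['mtx'][0][0])
s=sensors.state();print(s['eef_pos'],s['ee_rot'],s['time'])
E
```

```text
pics
scene [1.29037066 0.15798988 0.98435621] [[-0.15, 0.99, -0.0], [0.77, 0.11, -0.63], [-0.62, -0.09, -0.78]] 446.35473761857435
top [0.48576447 0.04553298 1.06329585] [[0.02, -1.0, -0.03], [-0.99, -0.01, -0.1], [0.1, 0.03, -0.99]] 401.1153531005146
[0.17368157 0.57403808 0.22163155] [-4.59844777e-01 -3.10739094e+00  2.68592155e-03] 0.1
```

View pics/scene0.png

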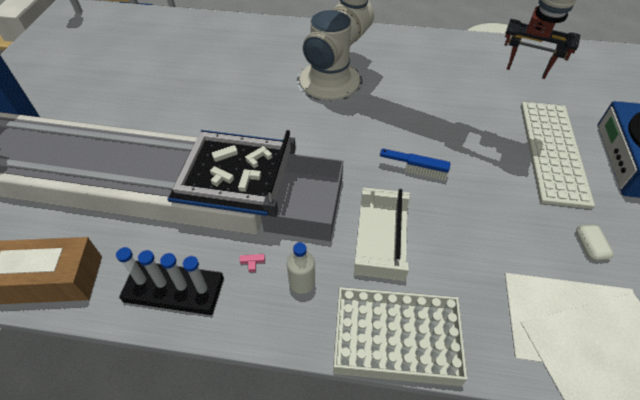

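View pics/top0.png

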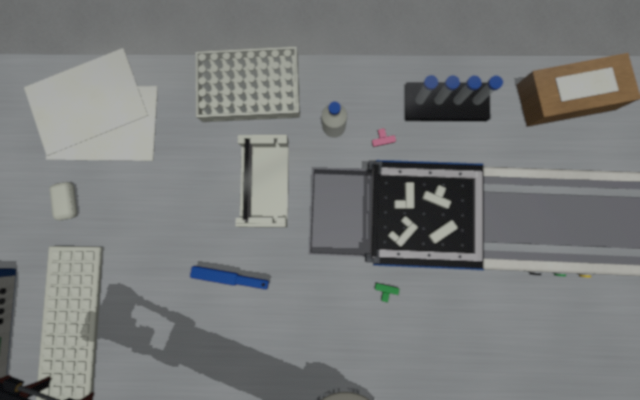

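The scene picture shows the nest with four white pieces (around 240,165), the gate on edge at (287,145), the bin (310,195), the rack (383,232) with the spare gate at (403,230), and the brush (415,162). In the top view, the gate is at (373,213), the free slot is on the right side of the rack near x≈280, and the brush is at (230,277). There are pink and green T look-alikes at (384,138) and (386,291), both outside the nest.

```bash
python3 - <<'E'
from h import *
import pickle
c=pickle.load(open('top.pkl','rb'));im=c['color'][125:295,180:490]
save('crop1.png',cv2.resize(im,None,fx=2.5,fy=2.5,interpolation=cv2.INTER_CUBIC))
c=pickle.load(open('scene.pkl','rb'));im=c['color'][120:290,170:460]
save('crop2.png',cv2.resize(im,None,fx=2.7,fy=2.7,interpolation=cv2.INTER_CUBIC))
E
```

```text
(no output)
```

View pics/crop1.png

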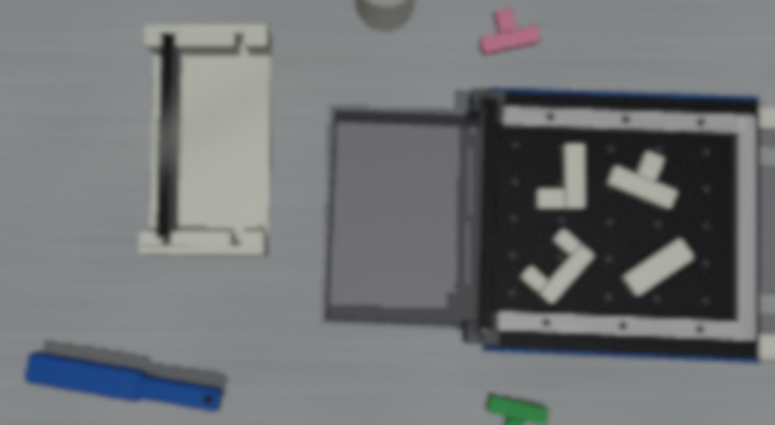

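View pics/crop2.png

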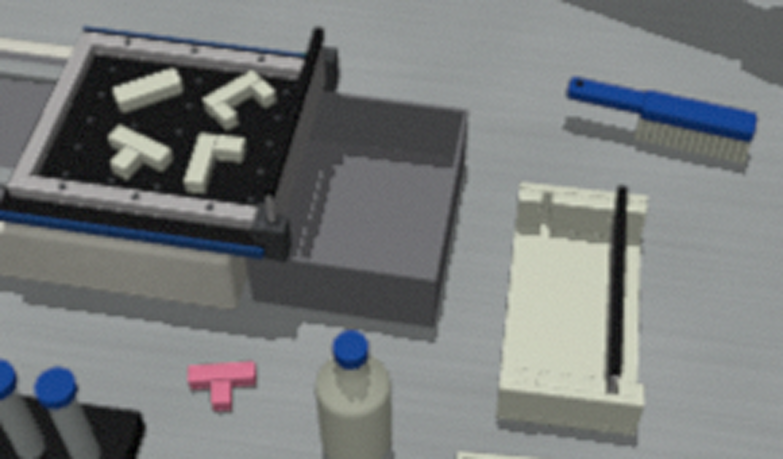

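The top crop shows the L (570,180), T (643,180), U (560,265) and bar (660,267), all white and inside the nest. The free-slot notches are at (239,42) and (237,236), and the spare gate's strip runs from (168,36) to (165,242). The gate's black strip is at x≈487. The brush handle end is at (218,400) and the head end at (28,367).

Candidates: there are two gates. The one in the posts (crop 487,215) is the one to move, and the one in the rack (167,140) is the spare. For the T, the white one in the nest fits; the pink and green ones lie on the bench and don't.

```bash
python3 - <<'E'
from h import *
import pickle
c=pickle.load(open('top.pkl','rb'));f=lambda p:np.array(p)/2.5+[180,125]-0.3
def P(n,pts,z): 
    r=ray(c,f(pts),z); print(n,(r[:,:2]*1000).round(1).tolist()); return r
P('bin rim outer far corners',[(332,106),(324,321)],.08)
P('guide+ outer, back',[(500,107),(757,112)],.127)
P('guide- outer, back',[(497,331),(757,342)],.127)
P('back stop outer',[(757,130),(757,320)],.127)
P('rack cheek+ outer corners',[(145,24),(270,26)],.055)
P('rack cheek- outer corners',[(138,255),(267,255)],.055)
P('notch',[(239,42),(237,236)],.055)
P('spare',[(168,36),(165,242)],.085)
P('gate strip',[(488,92),(483,340)],.175)
g=cv2.cvtColor(c['color'],cv2.COLOR_RGB2HSV)
m=cv2.inRange(g,(105,120,60),(125,255,255));m[:240]=0;m[310:]=0;m[:,:180]=0;m[:,290:]=0
k=max(cv2.findContours(m,0,1)[0],key=cv2.contourArea)
bx=cv2.boxPoints(cv2.minAreaRect(k));print('brush',(ray(c,bx,.054)[:,:2]*1000).round(1).tolist())
# pieces
m=cv2.inRange(g,(0,0,140),(180,80,255));m[:180]=0;m[246:]=0;m[:,:380]=0;m[:,473:]=0
for k in cv2.findContours(m,0,1)[0]:
    if cv2.contourArea(k)>60:
        print('piece',cv2.contourArea(k),(ray(c,cv2.boxPoints(cv2.minAreaRect(k)),.129)[:,:2]*1000).round(0).tolist())
# strip of gate profile across columns
for r in (180,200,240,250):
    print(r,g[r,362:390,2].tolist())
for r in (141,220):
    print(r,g[r,265:290,2].tolist(),g[r+1,265:290,2].tolist())
E
```

```text
bin rim outer far corners [[667.7, 89.7], [455.5, 93.8]]
guide+ outer, back [[659.8, -70.9], [657.7, -310.4]]
guide- outer, back [[450.5, -68.2], [444.6, -304.9]]
back stop outer [[640.6, -309.9], [464.6, -305.4]]
rack cheek+ outer corners [[756.1, 286.0], [755.1, 156.3]]
rack cheek- outer corners [[517.6, 284.2], [519.6, 153.6]]
notch [[738.0, 187.9], [538.2, 184.5]]
spare [[736.0, 255.2], [529.8, 251.0]]
gate strip [[664.4, -54.2], [444.3, -50.2]]
brush [[390.3, 392.9], [419.7, 389.1], [390.1, 196.0], [361.0, 200.4]]
piece 209.0 [[503.0, -185.0], [538.0, -236.0], [521.0, -247.0], [486.0, -196.0]]
piece 216.0 [[501.0, -92.0], [545.0, -130.0], [522.0, -156.0], [478.0, -119.0]]
piece 218.0 [[589.0, -171.0], [627.0, -186.0], [605.0, -242.0], [567.0, -227.0]]
piece 222.0 [[623.0, -106.0], [624.0, -148.0], [567.0, -148.0], [567.0, -106.0]]
180 [107, 97, 83, 75, 74, 74, 75, 75, 74, 70, 62, 50, 34, 30, 29, 29, 30, 28, 29, 30, 30, 30, 29, 33, 33, 31, 31, 30]
200 [98, 84, 77, 76, 81, 90, 91, 82, 73, 66, 53, 39, 31, 29, 29, 27, 30, 30, 33, 31, 34, 33, 32, 33, 32, 32, 31, 31]
240 [90, 81, 76, 77, 76, 78, 75, 73, 66, 52, 39, 35, 35, 33, 33, 33, 33, 36, 35, 36, 37, 41, 44, 44, 40, 36, 35, 34]
250 [76, 77, 76, 76, 76, 76, 76, 70, 62, 50, 37, 34, 35, 38, 45, 58, 80, 110, 132, 142, 144, 145, 142, 137, 131, 126, 123, 122]
141 [170, 170, 170, 170, 170, 170, 169, 163, 142, 108, 97, 117, 145, 163, 169, 170, 170, 170, 170, 169, 163, 144, 114, 110, 124] [159, 159, 159, 159, 159, 159, 158, 152, 133, 106, 105, 128, 147, 157, 158, 158, 158, 157, 158, 157, 152, 134, 110, 108, 122]
220 [176, 176, 176, 175, 175, 172, 160, 135, 116, 131, 152, 163, 172, 176, 176, 176, 176, 176, 172, 160, 136, 116, 120, 131, 135] [175, 175, 175, 175, 175, 172, 160, 136, 113, 120, 139, 157, 170, 175, 176, 176, 175, 175, 172, 161, 137, 116, 119, 131, 137]
```

```bash
cat >> h.py <<'E'
import json
def Rt(h):  # tool-down rotation, tool y heading h deg
    y=np.array([np.cos(np.radians(h)),np.sin(np.radians(h)),0]);z=np.array([0,0,-1.]);return np.c_[np.cross(y,z),y,z]
def plan(wps,step=.035,rot=6.5):
    """wps: (x,y,z,heading,step or None); tracks commanded pose in cmd.json; prints one line per call"""
    p,h=json.load(open('cmd.json'));p=np.array(p)
    for w in wps:
        st=w[4] if len(w)>4 else step
        while True:
            d=np.array(w[:3])-p;dh=(w[3]-h)
            n=max(np.linalg.norm(d)/st,abs(dh)/rot)
            if n<.03: break
            k=int(min(5,np.ceil(n-.02)));f=min(1,k/n)
            s=np.round(Rt(h).T@(d*f)*100,1);a=np.round(-np.radians(dh*f),3)
            print(k,'rows by',np.round(s/k,2).tolist(),round(a/k,4),'-> end',s.tolist(),a, '| z now %.3f'%(p+Rt(h)@s/100)[2])
            p=p+Rt(h)@s/100;h=h-np.degrees(a)
            if f==1: break
    json.dump([p.tolist(),h],open('cmd.json','w'));print('at',p.round(4),round(h,2))
E
python3 - <<'E'
from h import *
import pickle
s=pickle.load(open('scene.pkl','rb'));t=pickle.load(open('top.pkl','rb'))
F=lambda p:np.array(p)/2.7+[170,120]-.3
print('gate top scene',ray(s,F([(318,30),(270,208)]),.175).round(3).tolist())
print('gate + edge top',ray(t,[(372,200),(371,240)],.175).round(3).tolist())
print('bottle cap',ray(t,[(335,108)],.16),ray(s,[(299,249)],.16))
print('spare scene',ray(s,F([(623,188),(614,375)]),.085).round(3).tolist())
print('rack cheek corners scene',ray(s,F([(520,185),(649,196),(500,385),(642,400)]),.055).round(3).tolist())
print('notch scene',ray(s,F([(547,193),(527,380)]),.055).round(3).tolist())
g=cv2.cvtColor(s['color'],cv2.COLOR_RGB2HSV)
for r in (150,165,180): print(r,g[r,262:300,2].tolist())
json.dump([[.174,.574,.223],73.2],open('cmd.json','w'))
st=sensors.state();print(R.from_rotvec(st['ee_rot']).as_matrix().round(3).tolist(), Rt(73.2).round(3).tolist())
plan([(.558,-.055,.24,88.9),(.558,-.055,.15,88.9,.025)])
E
```

```text
gate top scene [[0.456, -0.05, 0.175], [0.678, -0.049, 0.175]]
gate + edge top [[0.578, -0.048, 0.175], [0.489, -0.046, 0.175]]
bottle cap [[0.79222875 0.03642138 0.16      ]] [[0.79708867 0.04049415 0.16      ]]
spare scene [[0.536, 0.259, 0.085], [0.744, 0.258, 0.085]]
rack cheek corners scene [[0.522, 0.16, 0.055], [0.517, 0.288, 0.055], [0.751, 0.163, 0.055], [0.747, 0.287, 0.055]]
notch scene [[0.528, 0.188, 0.055], [0.742, 0.186, 0.055]]
150 [202, 190, 179, 182, 186, 182, 125, 55, 22, 20, 23, 23, 22, 16, 25, 21, 24, 26, 26, 26, 23, 25, 21, 61, 71, 71, 73, 71, 55, 40, 38, 34, 43, 105, 149, 158, 158, 158]
165 [20, 26, 28, 23, 21, 24, 29, 27, 24, 24, 25, 26, 21, 23, 22, 23, 21, 22, 54, 72, 74, 71, 75, 72, 66, 65, 64, 68, 65, 68, 69, 70, 68, 67, 67, 68, 69, 69]
180 [22, 28, 24, 26, 28, 26, 24, 21, 20, 28, 27, 23, 20, 41, 69, 74, 76, 73, 73, 70, 71, 71, 72, 70, 71, 72, 72, 71, 72, 72, 71, 72, 73, 73, 74, 101, 116, 119]
[[-0.957, 0.29, -0.001], [0.29, 0.957, -0.002], [0.0, -0.002, -1.0]] [[-0.957, 0.289, 0.0], [0.289, 0.957, 0.0], [0.0, 0.0, -1.0]]
5 rows by [-2.6, -2.34, -0.08] -0.013 -> end [-13.0, -11.7, -0.4] -0.065 | z now 0.227
5 rows by [-2.46, -2.5, -0.08] -0.013 -> end [-12.3, -12.5, -0.4] -0.065 | z now 0.231
5 rows by [-2.28, -2.64, -0.08] -0.013 -> end [-11.4, -13.2, -0.4] -0.065 | z now 0.235
5 rows by [-2.12, -2.8, -0.08] -0.013 -> end [-10.6, -14.0, -0.4] -0.065 | z now 0.239
2 rows by [-1.0, -1.55, -0.05] -0.007 -> end [-2.0, -3.1, -0.1] -0.014 | z now 0.240
4 rows by [-0.0, 0.0, 2.25] -0.0 -> end [-0.0, 0.0, 9.0] -0.0 | z now 0.150
at [ 0.5579 -0.0553  0.15  ] 88.9
```

>>> play_rows([
  [[0.4, -13.0, -11.7, -0.4, 0, 0, -0.065], [0.4, -13.0, -11.7, -0.4, 0, 0, -0.065], [0.4, -13.0, -11.7, -0.4, 0, 0, -0.065], [0.4, -13.0, -11.7, -0.4, 0, 0, -0.065], [0.4, -13.0, -11.7, -0.4, 0, 0, -0.065]],
])

```text
time: 0.52
eef_pos: [0.2667, 0.4207, 0.2269]
ee_rot: [0.364, 3.119, -0.002]
wrist_force: [-0.2, -0.8, -0.0]
grip_width: 0.0622
grasp_force: 0.0
```

>>> play_rows([
  [[0.4, -12.3, -12.5, -0.4, 0, 0, -0.065], [0.4, -12.3, -12.5, -0.4, 0, 0, -0.065], [0.4, -12.3, -12.5, -0.4, 0, 0, -0.065], [0.4, -12.3, -12.5, -0.4, 0, 0, -0.065], [0.4, -12.3, -12.5, -0.4, 0, 0, -0.065]],
])

```text
time: 0.93
eef_pos: [0.3579, 0.271, 0.2306]
ee_rot: [0.265, 3.129, -0.003]
wrist_force: [-0.8, -0.4, 0.2]
grip_width: 0.0617
grasp_force: 0.0
```

>>> play_rows([
  [[0.4, -11.4, -13.2, -0.4, 0, 0, -0.065], [0.4, -11.4, -13.2, -0.4, 0, 0, -0.065], [0.4, -11.4, -13.2, -0.4, 0, 0, -0.065], [0.4, -11.4, -13.2, -0.4, 0, 0, -0.065], [0.4, -11.4, -13.2, -0.4, 0, 0, -0.065]],
])

```text
time: 1.35
eef_pos: [0.4487, 0.1221, 0.2339]
ee_rot: [-0.163, -3.137, 0.003]
wrist_force: [-0.1, 0.1, -0.1]
grip_width: 0.0613
grasp_force: 0.0
```

>>> play_rows([
  [[0.4, -10.6, -14.0, -0.4, 0, 0, -0.065], [0.4, -10.6, -14.0, -0.4, 0, 0, -0.065], [0.4, -10.6, -14.0, -0.4, 0, 0, -0.065], [0.4, -10.6, -14.0, -0.4, 0, 0, -0.065], [0.4, -10.6, -14.0, -0.4, 0, 0, -0.065]],
])

```text
time: 1.77
eef_pos: [0.5401, -0.0272, 0.237]
ee_rot: [-0.059, -3.139, 0.002]
wrist_force: [0.0, -0.4, -0.9]
grip_width: 0.0615
grasp_force: 0.0
```

>>> play_rows([
  [[0.4, -2.0, -3.1, -0.1, 0, 0, -0.014], [0.4, -2.0, -3.1, -0.1, 0, 0, -0.014], [0.4, -2.0, -3.1, -0.1, 0, 0, -0.014]],
])

```text
time: 2.02
eef_pos: [0.5575, -0.0552, 0.2384]
ee_rot: [-0.034, -3.139, -0.001]
wrist_force: [-0.6, 0.6, 0.2]
grip_width: 0.0611
grasp_force: 0.0
```

>>> play_rows([
  [[0.4, 0, 0, 3, 0, 0, 0], [0.4, 0, 0, 6, 0, 0, 0], [0.4, 0, 0, 8, 0, 0, 0], [0.4, 0, 0, 9, 0, 0, 0]],
])

```text
time: 2.35
eef_pos: [0.5556, -0.0529, 0.1461]
ee_rot: [-0.028, -3.137, -0.002]
wrist_force: [-1.3, -0.5, 0.2]
grip_width: 0.0614
grasp_force: 0.0
```

>>> play_rows([
  [[-1, 0, 0, 0, 0, 0, 0], [-1, 0, 0, 0, 0, 0, 0], [-1, 0, 0, 0, 0, 0, 0], [-1, 0, 0, 0, 0, 0, 0], [-1, 0, 0, 0, 0, 0, 0]],
], squeeze=25)

```text
time: 2.77
eef_pos: [0.558, -0.0552, 0.1515]
ee_rot: [0.031, 3.139, -0.001]
wrist_force: [-1.1, -0.5, 0.3]
grip_width: 0.0318
grasp_force: 0.0
```

>>> play_rows([
  [[-1, 0, 0, 0, 0, 0, 0], [-1, 0, 0, 0, 0, 0, 0], [-1, 0, 0, 0, 0, 0, 0]],
])

```text
time: 3.02
eef_pos: [0.5574, -0.0553, 0.1499]
ee_rot: [0.031, 3.141, -0.0]
wrist_force: [0.3, 0.7, 0.4]
grip_width: 0.0115
grasp_force: 0.0
```

>>> play_rows([
  [[-1, 0, 0, 0, 0, 0, 0], [-1, 0, 0, 0, 0, 0, 0], [-1, 0, 0, 0, 0, 0, 0]],
], squeeze=35)

```text
time: 3.27
eef_pos: [0.5574, -0.0551, 0.1499]
ee_rot: [0.031, 3.141, 0.0]
wrist_force: [0.5, 1.5, 1.5]
grip_width: 0.01
grasp_force: 35.0
```

```bash
python3 - <<'E'
from h import *
plan([(.558,-.0553,.24,88.9,.03),(.636,.187,.24,90.3,.03),(.636,.187,.122,90.3,.03)])
E
```

```text
3 rows by [-0.0, 0.0, -3.0] -0.0 -> end [-0.0, 0.0, -9.0] -0.0 | z now 0.240
5 rows by [-0.86, 2.88, 0.0] -0.0028 -> end [-4.3, 14.4, 0.0] -0.014 | z now 0.240
4 rows by [-0.8, 2.48, 0.0] -0.0025 -> end [-3.2, 9.9, 0.0] -0.01 | z now 0.240
4 rows by [0.0, 0.0, 2.95] -0.0 -> end [0.0, 0.0, 11.8] -0.0 | z now 0.122
at [0.6362 0.1867 0.122 ] 90.27
```

>>> play_rows([
  [[-1, 0, 0, -1, 0, 0, 0], [-1, 0, 0, -3, 0, 0, 0], [-1, 0, 0, -5, 0, 0, 0], [-1, 0, 0, -7, 0, 0, 0], [-1, 0, 0, -9, 0, 0, 0]],
])

```text
time: 3.68
eef_pos: [0.557, -0.0554, 0.2406]
ee_rot: [-0.031, -3.14, 0.0]
wrist_force: [0.6, -0.4, -1.7]
grip_width: 0.0095
grasp_force: 35.0
```

>>> play_rows([
  [[-1, -0.9, 2.9, 0, 0, 0, -0.003], [-1, -1.7, 5.8, 0, 0, 0, -0.006], [-1, -2.6, 8.7, 0, 0, 0, -0.009], [-1, -3.5, 11.6, 0, 0, 0, -0.012], [-1, -4.3, 14.4, 0, 0, 0, -0.014]],
])

```text
time: 4.1
eef_pos: [0.6034, 0.0892, 0.2397]
ee_rot: [-0.009, -3.141, 0.001]
wrist_force: [0.2, -0.1, -1.4]
grip_width: 0.0095
grasp_force: 35.0
```

>>> play_rows([
  [[-1, -0.9, 2.9, 0, 0, 0, -0.003], [-1, -1.7, 5.6, 0, 0, 0, -0.006], [-1, -2.6, 8.2, 0, 0, 0, -0.008], [-1, -3.2, 9.9, 0, 0, 0, -0.01]],
])

```text
time: 4.43
eef_pos: [0.6358, 0.1892, 0.2391]
ee_rot: [0.009, -3.14, -0.0]
wrist_force: [0.9, 0.0, -0.9]
grip_width: 0.0096
grasp_force: 35.0
```

>>> play_rows([
  [[-1, 0, 0, 3, 0, 0, 0], [-1, 0, 0, 6, 0, 0, 0], [-1, 0, 0, 9, 0, 0, 0], [-1, 0, 0, 11, 0, 0, 0], [-1, 0, 0, 11.8, 0, 0, 0]],
])

```text
time: 4.85
eef_pos: [0.6338, 0.1862, 0.1165]
ee_rot: [0.007, -3.134, 0.003]
wrist_force: [-0.5, -0.0, -3.2]
grip_width: 0.0095
grasp_force: 35.0
```

```bash
python3 - <<'E'
from h import *
import pickle
st=sensors.state();print(st['time'],st['eef_pos'],st['grip_width'],st['wrist_force'])
out=[]
for n,(a,b,c_,d) in dict(top=(130,235,190,340),scene=(170,290,340,440)).items():
    c=read_camera(n);pickle.dump(c,open(n+'1.pkl','wb'));im=c['color'][a:b,c_:d];out.append(cv2.resize(im,None,fx=4,fy=4,interpolation=cv2.INTER_CUBIC))
    print(n,out[-1].shape)
H=max(o.shape[0] for o in out)
out=[cv2.copyMakeBorder(o,0,H-o.shape[0],0,0,0) for o in out]
im=np.hstack(out);save('hover.png',cv2.resize(im,None,fx=.8,fy=.8,interpolation=cv2.INTER_AREA))
E
```

```text
4.85 [0.63378673 0.18618414 0.11649348] 0.009482596611403413 [-0.47949368 -0.04537654 -3.22583271]
top (420, 600, 3)
scene (480, 400, 3)
```

View pics/hover.png

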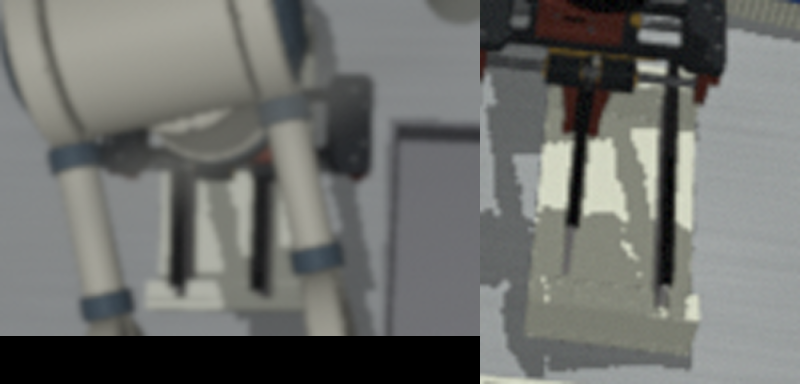

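The top half shows the held gate's strip end at (260,292) and the spare's at (180,292). The scene half shows the held strip end at (573,225) and the spare's at (665,285), with a faint notch in the far cheek near (548,285).

```bash
python3 - <<'E'
from h import *
import pickle
t=pickle.load(open('top1.pkl','rb'));s=pickle.load(open('scene1.pkl','rb'))
print('top gate end',ray(t,[(271,221.2)],.147),'spare',ray(t,[(246,221.2)],.085))
print('scene gate end',ray(s,[(368.8,240)],.147),'spare',ray(s,[(397.5,258.7)],.085))
t0=pickle.load(open('top.pkl','rb'));g=cv2.cvtColor(t0['color'],cv2.COLOR_RGB2GRAY).astype(float)
# notch & spare & cheek edges in the first top picture, along rows on the cheeks, subpixel
for r in (138,139,140,141,142,143,218,219,220,221,222): print(r,g[r,236:292].astype(int).tolist())
g=cv2.cvtColor(pickle.load(open('scene.pkl','rb'))['color'],cv2.COLOR_RGB2GRAY)
for r in (190,192,194,196): print('s',r,g[r,360:412].tolist())
for r in (260,262,264): print('s',r,g[r,352:410].tolist())
E
```

```text
top gate end [[0.52851943 0.17969166 0.147     ]] spare [[0.53049812 0.25027265 0.085     ]]
scene gate end [[0.74367112 0.18747954 0.147     ]] spare [[0.74433539 0.25915055 0.085     ]]
138 [140, 149, 160, 166, 168, 168, 165, 155, 134, 113, 103, 105, 113, 127, 146, 161, 167, 169, 169, 169, 169, 169, 169, 169, 169, 169, 169, 169, 169, 169, 169, 169, 169, 169, 169, 168, 164, 151, 134, 128, 134, 148, 162, 168, 169, 170, 169, 170, 169, 163, 145, 121, 120, 130, 133, 133]
139 [141, 148, 159, 166, 168, 168, 165, 151, 121, 80, 53, 54, 70, 100, 136, 160, 168, 169, 169, 169, 169, 169, 169, 169, 169, 169, 169, 170, 169, 169, 170, 169, 170, 169, 169, 168, 163, 144, 115, 102, 115, 141, 162, 169, 170, 170, 170, 170, 169, 163, 144, 118, 116, 128, 132, 134]
140 [141, 149, 161, 166, 169, 169, 165, 151, 118, 73, 35, 30, 48, 89, 134, 160, 169, 170, 170, 169, 169, 170, 170, 170, 170, 170, 170, 170, 170, 170, 170, 169, 170, 169, 169, 169, 162, 142, 108, 93, 112, 141, 162, 169, 170, 170, 169, 170, 169, 163, 144, 116, 112, 126, 132, 134]
141 [140, 149, 160, 165, 167, 167, 163, 149, 117, 72, 34, 25, 43, 8
[... 3416 characters left out ...]
 199, 195, 192, 200, 205, 204, 179, 118, 70, 84, 104, 136, 169, 193, 206, 202, 203, 201, 191, 168, 159, 156, 155]
s 262 [151, 150, 153, 188, 204, 207, 203, 203, 201, 201, 200, 204, 203, 202, 204, 204, 189, 190, 200, 200, 202, 208, 209, 208, 208, 206, 206, 206, 204, 204, 203, 205, 204, 204, 202, 205, 202, 202, 202, 203, 205, 201, 144, 81, 81, 93, 120, 182, 204, 203, 202, 198, 200, 194, 189, 186, 161, 150]
s 264 [148, 146, 131, 136, 147, 150, 156, 163, 166, 174, 177, 185, 189, 198, 200, 201, 203, 203, 204, 206, 205, 205, 203, 199, 199, 201, 203, 202, 203, 204, 202, 196, 195, 198, 199, 201, 201, 204, 208, 207, 207, 204, 146, 92, 92, 97, 99, 174, 205, 205, 205, 203, 202, 205, 203, 203, 171, 156]
```

>>> play_rows([
  [[-1, 0, 0.03, 0, 0, 0, -0.006], [-1, 0, 0.03, 0.8, 0, 0, -0.006], [-1, 0, 0.03, 1.4, 0, 0, -0.006], [-1, 0, 0.03, 1.8, 0, 0, -0.006], [-1, 0, 0.03, 2.2, 0, 0, -0.006]],
])

```text
time: 5.37
eef_pos: [0.6358, 0.187, 0.0995]
ee_rot: [-0.016, 3.141, 0.0]
wrist_force: [-0.6, 0.2, -1.8]
grip_width: 0.0095
grasp_force: 35.0
```

>>> play_rows([
  [[-1, 0, 0, 0, 0, 0, 0], [-1, 0, 0, 0, 0, 0, 0]],
])

```text
time: 5.53
eef_pos: [0.6355, 0.187, 0.0993]
ee_rot: [0.016, -3.141, 0.0]
wrist_force: [0.4, 0.1, -2.6]
grip_width: 0.0097
grasp_force: 35.0
```

>>> play_rows([
  [[-1, 0, 0, 0.7, 0, 0, 0], [-1, 0, 0, 1.4, 0, 0, 0], [-1, 0, 0, 2.0, 0, 0, 0], [-1, 0, 0, 2.0, 0, 0, 0]],
])

```text
time: 5.87
eef_pos: [0.6347, 0.1868, 0.0771]
ee_rot: [0.016, -3.138, 0.001]
wrist_force: [-0.6, -1.2, -1.9]
grip_width: 0.0098
grasp_force: 35.0
```

>>> play_rows([
  [[-1, 0, 0, 0.7, 0, 0, 0], [-1, 0, 0, 1.2, 0, 0, 0], [-1, 0, 0, 1.7, 0, 0, 0], [-1, 0, 0, 1.7, 0, 0, 0]],
])

```text
time: 6.2
eef_pos: [0.635, 0.1868, 0.0609]
ee_rot: [0.016, -3.139, 0.001]
wrist_force: [0.0, -0.5, -1.7]
grip_width: 0.0097
grasp_force: 35.0
```

>>> play_rows([
  [[-1, 0, 0, 0.1, 0, 0, 0], [-1, 0, 0, 0.2, 0, 0, 0], [-1, 0, 0, 0.2, 0, 0, 0]],
])

```text
time: 6.45
eef_pos: [0.6358, 0.187, 0.0608]
ee_rot: [-0.016, 3.141, 0.0]
wrist_force: [0.4, -0.3, -1.4]
grip_width: 0.0093
grasp_force: 35.0
```

>>> play_rows([
  [[-0.4, 0, 0, 0, 0, 0, 0], [-0.4, 0, 0, 0, 0, 0, 0], [-0.4, 0, 0, 0, 0, 0, 0], [-0.4, 0, 0, 0, 0, 0, 0], [-0.4, 0, 0, 0, 0, 0, 0]],
])

```text
time: 6.87
eef_pos: [0.6359, 0.187, 0.0611]
ee_rot: [-0.016, 3.141, 0.0]
wrist_force: [0.1, -0.4, -0.0]
grip_width: 0.0264
grasp_force: 0.0
```

>>> play_rows([
  [[-0.4, 0, 0, -1, 0, 0, 0], [-0.4, 0, 0, -3, 0, 0, 0], [-0.4, 0, 0, -6, 0, 0, 0], [-0.4, 0, 0, -9, 0, 0, 0], [-0.4, 0, 0, -12, 0, 0, 0]],
])

```text
time: 7.28
eef_pos: [0.6355, 0.187, 0.1827]
ee_rot: [-0.016, 3.141, 0.0]
wrist_force: [0.5, 0.3, -0.1]
grip_width: 0.026
grasp_force: 0.0
```

```bash
python3 - <<'E'
from h import *
c=read_camera('scene')
g=cv2.cvtColor(c['color'],cv2.COLOR_RGB2HSV)
# brush from scene camera: blue top
m=cv2.inRange(g,(105,120,60),(125,255,255));m[:140]=0;m[180:]=0;m[:,:370]=0;m[:,460:]=0
k=max(cv2.findContours(m,0,1)[0],key=cv2.contourArea);print(cv2.contourArea(k));bx=cv2.boxPoints(cv2.minAreaRect(k));print('brush',(ray(c,bx,.05)[:,:2]*1000).round(1).tolist())
save('placed.png',cv2.resize(c['color'][130:290,340:460],None,fx=3.5,fy=3.5,interpolation=cv2.INTER_CUBIC))
p,h=json.load(open('cmd.json'));st=sensors.state();print(st['eef_pos'],st['grip_width'],st['time'])
json.dump([[.6361,.1870,.180],90.61],open('cmd.json','w'))
# handle axis heading 81.3 (brush x); tool y across it: 171.3 or -8.7
for H in (171.3,):
    plan([(.384,.247,.15,H),(.384,.247,.030,H,.03)])
E
```

```text
262.5
brush [[414.0, 314.3], [372.3, 320.3], [384.2, 399.2], [425.2, 391.7]]
[0.63739382 0.18739722 0.19110872] 0.026506548432211303 7.3333
5 rows by [2.02, 0.5, 0.24] -0.1134 -> end [10.1, 2.5, 1.2] -0.567 | z now 0.168
5 rows by [1.44, 1.52, 0.24] -0.1134 -> end [7.2, 7.6, 1.2] -0.567 | z now 0.156
3 rows by [0.33, 1.63, 0.2] -0.0913 -> end [1.0, 4.9, 0.6] -0.274 | z now 0.150
4 rows by [-0.02, 0.0, 3.0] -0.0 -> end [-0.1, 0.0, 12.0] -0.0 | z now 0.030
at [0.3844 0.2474 0.03  ] 171.28
```

View pics/placed.png

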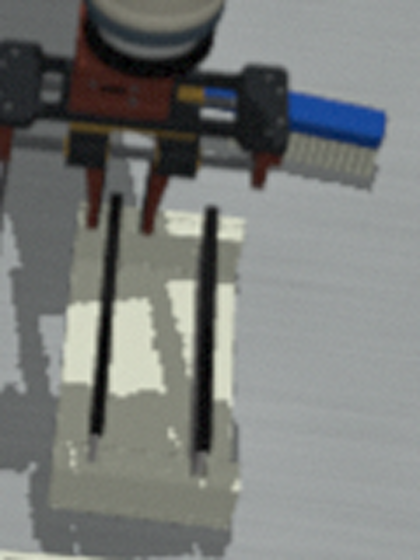

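The picture shows the gate's strip standing in the free slot, from (116,195) to (96,435), parallel to the spare's and at matching height. The placing is good. Next is the brush.

```bash
python3 - <<'E'
from h import *
json.dump([[.6361,.1870,.180],90.61],open('cmd.json','w'))
plan([(.384,.247,.15,-8.7),(.384,.247,.031,-8.7,.03)])
E
```

```text
5 rows by [1.64, 0.42, 0.2] 0.1134 -> end [8.2, 2.1, 1.0] 0.567 | z now 0.170
5 rows by [1.6, -0.54, 0.2] 0.1134 -> end [8.0, -2.7, 1.0] 0.567 | z now 0.160
5 rows by [1.06, -1.32, 0.18] 0.1134 -> end [5.3, -6.6, 0.9] 0.567 | z now 0.151
1 rows by [0.1, -0.5, 0.1] 0.032 -> end [0.1, -0.5, 0.1] 0.032 | z now 0.150
4 rows by [-0.0, -0.0, 2.98] 0.0 -> end [-0.0, -0.0, 11.9] 0.0 | z now 0.031
at [0.3844 0.2473 0.031 ] -8.68
```

>>> play_rows([
  [[0, 8.2, 2.1, 1, 0, 0, 0.567], [0, 8.2, 2.1, 1, 0, 0, 0.567], [0, 8.2, 2.1, 1, 0, 0, 0.567], [0, 8.2, 2.1, 1, 0, 0, 0.567], [0, 8.2, 2.1, 1, 0, 0, 0.567]],
])

```text
time: 7.75
eef_pos: [0.5526, 0.2075, 0.1714]
ee_rot: [0.871, 3.018, 0.001]
wrist_force: [0.5, 0.1, -0.0]
grip_width: 0.0437
grasp_force: 0.0
```

>>> play_rows([
  [[0, 8, -2.7, 1, 0, 0, 0.567], [0, 8, -2.7, 1, 0, 0, 0.567], [0, 8, -2.7, 1, 0, 0, 0.567], [0, 8, -2.7, 1, 0, 0, 0.567], [0, 8, -2.7, 1, 0, 0, 0.567]],
])

```text
time: 8.17
eef_pos: [0.4706, 0.2268, 0.1615]
ee_rot: [1.681, 2.653, 0.001]
wrist_force: [-0.0, 0.5, -0.1]
grip_width: 0.044
grasp_force: 0.0
```

>>> play_rows([
  [[0, 5.3, -6.6, 0.9, 0, 0, 0.567], [0, 5.3, -6.6, 0.9, 0, 0, 0.567], [0, 5.3, -6.6, 0.9, 0, 0, 0.567], [0, 5.3, -6.6, 0.9, 0, 0, 0.567], [0, 5.3, -6.6, 0.9, 0, 0, 0.567]],
])

```text
time: 8.58
eef_pos: [0.3883, 0.2461, 0.1525]
ee_rot: [2.356, 2.078, 0.002]
wrist_force: [0.0, 0.0, -0.1]
grip_width: 0.0439
grasp_force: 0.0
```

>>> play_rows([
  [[0, 0.1, -0.5, 0.1, 0, 0, 0.032], [0, 0.1, -0.5, 0.1, 0, 0, 0.032]],
])

```text
time: 8.75
eef_pos: [0.3836, 0.2476, 0.1514]
ee_rot: [-2.384, -2.046, -0.002]
wrist_force: [-0.5, 0.9, 0.3]
grip_width: 0.0439
grasp_force: 0.0
```

```bash
python3 - <<'E'
from h import *
st=sensors.state();print(st['eef_pos'],R.from_rotvec(st['ee_rot']).as_matrix().round(3)[:,1],st['joint_pos'])
c=read_camera('scene');save('brush.png',cv2.resize(c['color'][90:210,340:470],None,fx=4,fy=4,interpolation=cv2.INTER_CUBIC))
E
```

```text
[0.3836445  0.24761671 0.15141522] [ 0.988 -0.152  0.001] [ 4.98461801e-01 -3.04530480e-01  1.72452589e+00  2.18801001e-04
  1.72060948e+00  6.51109031e-01]
```

View pics/brush.png

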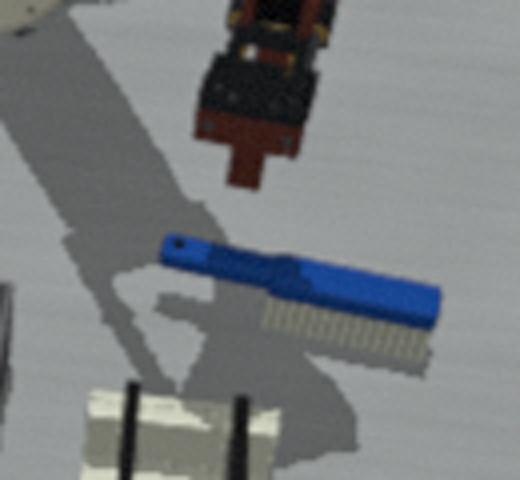

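The fingers hang above the handle, with the handle middle at about (215,258), and are aligned with it. I'll descend and grip.

>>> play_rows([
  [[0, 0, 0, 3, 0, 0, 0], [0, 0, 0, 6, 0, 0, 0], [0, 0, 0, 9, 0, 0, 0], [0, 0, 0, 11, 0, 0, 0], [0, 0, 0, 11.9, 0, 0, 0]],
])

```text
time: 9.22
eef_pos: [0.3826, 0.2464, 0.0284]
ee_rot: [-2.382, -2.047, 0.007]
wrist_force: [0.3, 0.5, -0.6]
grip_width: 0.0438
grasp_force: 0.0
```

>>> play_rows([
  [[-1, 0, 0, 0, 0, 0, 0], [-1, 0, 0, 0, 0, 0, 0], [-1, 0, 0, 0, 0, 0, 0], [-1, 0, 0, 0, 0, 0, 0], [-1, 0, 0, 0, 0, 0, 0]],
], squeeze=55)

```text
time: 9.63
eef_pos: [0.3852, 0.2479, 0.0336]
ee_rot: [2.383, 2.046, 0.005]
wrist_force: [-0.2, -0.5, 3.4]
grip_width: 0.024
grasp_force: 54.9
```

```bash
python3 - <<'E'
from h import *
st=sensors.state();print(st['eef_pos'],st['grip_width'],st['grasp_force'],st['wrist_force'])
# nest frame -> world
th=np.radians(-1.1);N=np.array([.5563,-.1675]);X=np.array([np.cos(th),np.sin(th)]);Y=np.array([-np.sin(th),np.cos(th)])
def g(nx,ny,z,st=.035): p=N+X*(nx-.088)+Y*ny; return (*p,z,-91.1,st)   # brush origin at (nx,ny)
# brush thickness 22: rear clear of back stop at -125 (head 32 wide, above it)
plan([(.3844,.2473,.19,-8.7),g(0,-.108,.19),g(0,-.108,.1455,.02)])
print('sweep');plan([g(0,.125,.1455,.02)])
E
```

```text
[0.38516736 0.24786412 0.03356264] 0.023990679263300427 54.917224645614624 [-0.21800607 -0.54551651  3.43492606]
5 rows by [0.0, -0.0, -3.18] 0.0 -> end [0.0, -0.0, -15.9] 0.0 | z now 0.190
5 rows by [-3.34, 1.06, -0.0] 0.0954 -> end [-16.7, 5.3, -0.0] 0.477 | z now 0.190
5 rows by [-2.48, 2.48, -0.0] 0.0956 -> end [-12.4, 12.4, -0.0] 0.478 | z now 0.190
5 rows by [-1.06, 3.34, -0.0] 0.0956 -> end [-5.3, 16.7, -0.0] 0.478 | z now 0.190
1 rows by [-0.0, 0.2, -0.0] 0.005 -> end [-0.0, 0.2, -0.0] 0.005 | z now 0.190
3 rows by [-0.0, -0.0, 1.47] 0.0 -> end [-0.0, -0.0, 4.4] 0.0 | z now 0.146
at [ 0.4663 -0.2741  0.146 ] -91.07
sweep
5 rows by [0.0, -2.0, 0.0] 0.0 -> end [0.0, -10.0, 0.0] 0.0 | z now 0.146
5 rows by [0.0, -2.0, 0.0] 0.0 -> end [0.0, -10.0, 0.0] 0.0 | z now 0.146
2 rows by [0.0, -1.65, 0.0] 0.0 -> end [0.0, -3.3, 0.0] 0.0 | z now 0.146
at [ 0.4707 -0.0411  0.146 ] -91.07
```

>>> play_rows([
  [[-1, 0, 0, -1.5, 0, 0, 0], [-1, 0, 0, -4.5, 0, 0, 0], [-1, 0, 0, -8.5, 0, 0, 0], [-1, 0, 0, -12.5, 0, 0, 0], [-1, 0, 0, -15.9, 0, 0, 0]],
])

```text
time: 10.05
eef_pos: [0.3841, 0.2473, 0.1938]
ee_rot: [2.383, 2.046, 0.003]
wrist_force: [0.6, 0.5, -2.3]
grip_width: 0.0239
grasp_force: 54.9
```

>>> play_rows([
  [[-1, -3.3, 1.1, 0, 0, 0, 0.095], [-1, -6.7, 2.1, 0, 0, 0, 0.191], [-1, -10, 3.2, 0, 0, 0, 0.286], [-1, -13.4, 4.2, 0, 0, 0, 0.382], [-1, -16.7, 5.3, 0, 0, 0, 0.477]],
])

```text
time: 10.47
eef_pos: [0.411, 0.0728, 0.1913]
ee_rot: [2.802, 1.419, 0.002]
wrist_force: [-0.5, -0.1, -1.0]
grip_width: 0.0235
grasp_force: 54.9
```

>>> play_rows([
  [[-1, -2.5, 2.5, 0, 0, 0, 0.096], [-1, -5, 5, 0, 0, 0, 0.191], [-1, -7.4, 7.4, 0, 0, 0, 0.287], [-1, -9.9, 9.9, 0, 0, 0, 0.382], [-1, -12.4, 12.4, 0, 0, 0, 0.478]],
])

```text
time: 10.88
eef_pos: [0.4384, -0.1008, 0.1912]
ee_rot: [3.059, 0.715, 0.001]
wrist_force: [0.3, 0.7, -2.1]
grip_width: 0.0237
grasp_force: 54.9
```

>>> play_rows([
  [[-1, -1.1, 3.3, 0, 0, 0, 0.096], [-1, -2.1, 6.7, 0, 0, 0, 0.191], [-1, -3.2, 10, 0, 0, 0, 0.287], [-1, -4.2, 13.4, 0, 0, 0, 0.382], [-1, -5.3, 16.7, 0, 0, 0, 0.478]],
])

```text
time: 11.3
eef_pos: [0.4658, -0.2739, 0.1909]
ee_rot: [3.141, -0.03, 0.001]
wrist_force: [0.7, -0.4, -1.2]
grip_width: 0.0239
grasp_force: 54.9
```

>>> play_rows([
  [[-1, 0, 0.2, 0, 0, 0, 0.005], [-1, 0, 0.2, 0, 0, 0, 0.005]],
])

```text
time: 11.47
eef_pos: [0.4653, -0.2756, 0.19]
ee_rot: [-3.141, 0.034, 0.002]
wrist_force: [-1.3, 0.3, -2.2]
grip_width: 0.024
grasp_force: 54.9
```

```bash
python3 - <<'E'
from h import *
st=sensors.state();print(st['eef_pos'],st['grip_width'],st['grasp_force'],st['wrist_force'])
c=read_camera('scene');save('pre.png',cv2.resize(c['color'][90:250,150:350],None,fx=3.5,fy=3.5,interpolation=cv2.INTER_CUBIC))
E
```

```text
[ 0.46530943 -0.27557786  0.18995801] 0.023980313710395256 54.9456524848938 [-1.32744583  0.30135751 -2.18512436]
```

View pics/pre.png

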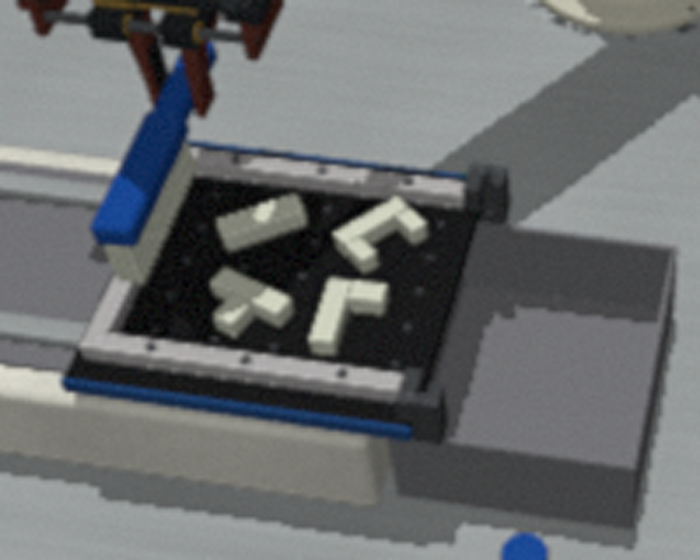

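The brush is held level behind all four pieces, its bristles near (150,230). The pieces sit undisturbed at (262,222), (380,232), (250,302) and (347,312), and the open end is clear.

>>> play_rows([
  [[-1, 0, 0, 1.5, 0, 0, 0], [-1, 0, 0, 3, 0, 0, 0], [-1, 0, 0, 4, 0, 0, 0], [-1, 0, 0, 4.4, 0, 0, 0], [-1, 0, 0, 4.4, 0, 0, 0]],
])

```text
time: 11.93
eef_pos: [0.4657, -0.2728, 0.1467]
ee_rot: [-3.141, 0.027, 0.0]
wrist_force: [0.4, 0.4, -0.9]
grip_width: 0.0237
grasp_force: 54.9
```

>>> play_rows([
  [[-1, 0, -1.5, 0, 0, 0, 0], [-1, 0, -3.5, 0, 0, 0, 0], [-1, 0, -5.5, 0, 0, 0, 0], [-1, 0, -7.5, 0, 0, 0, 0], [-1, 0, -9.5, 0, 0, 0, 0]],
])

```text
time: 12.35
eef_pos: [0.4678, -0.1774, 0.1475]
ee_rot: [3.141, -0.029, 0.002]
wrist_force: [0.4, 0.2, -2.1]
grip_width: 0.0239
grasp_force: 54.9
```

```bash
cat >> h.py <<'E'
th=np.radians(-1.1);N=np.array([.5563,-.1675]);X=np.array([np.cos(th),np.sin(th)]);Y=np.array([-np.sin(th),np.cos(th)])
def pieces(c,z=.129):
    """white blobs on nest area from the scene camera, boxes in nest mm"""
    g=cv2.cvtColor(c['color'],cv2.COLOR_RGB2HSV)
    m=cv2.inRange(g,(0,0,110),(180,90,255))
    cor=[N+X*a+Y*b for a,b in ((-.085,-.121),(.085,-.121),(.085,.19),(-.085,.19))]
    uv,_=cv2.projectPoints(np.array([[*p,.114] for p in cor]),np.array(c['rvec'],float),np.array(c['tvec'],float),np.array(c['mtx']),None)
    roi=np.zeros_like(m);cv2.fillPoly(roi,[uv.reshape(-1,2).astype(np.int32)],255)
    for k in cv2.findContours(m&roi,0,1)[0]:
        if cv2.contourArea(k)>25:
            d=ray(c,k.reshape(-1,2),z)[:,:2]-N;q=np.c_[d@X,d@Y]*1000
            print('blob',int(cv2.contourArea(k)),'nest x %d..%d y %d..%d'%(q[:,0].min(),q[:,0].max(),q[:,1].min(),q[:,1].max()))
E
python3 - <<'E'
from h import *
st=sensors.state();print(st['time'],st['eef_pos'],st['wrist_force'],st['wrist_torque'])
pieces(read_camera('scene'))
E
```

```text
12.35 [ 0.46778696 -0.17736787  0.14754902] [ 0.41385191  0.16704809 -2.10446689] [-0.12027545  0.21235368 -0.05123546]
blob 208 nest x 84..95 y -115..96
blob 397 nest x 14..94 y 146..191
blob 463 nest x 0..75 y -24..87
blob 291 nest x -73..-8 y 0..87
```

>>> play_rows([
  [[-1, 0, -1.8, 0, 0, 0, 0], [-1, 0, -3.6, 0, 0, 0, 0], [-1, 0, -5.4, 0, 0, 0, 0], [-1, 0, -7.2, 0, 0, 0, 0], [-1, 0, -9, 0, 0, 0, 0]],
])

```text
time: 12.82
eef_pos: [0.4695, -0.0878, 0.1476]
ee_rot: [3.141, -0.029, 0.003]
wrist_force: [0.8, -0.9, -0.9]
grip_width: 0.0237
grasp_force: 54.9
```

>>> play_rows([
  [[-1, 0, -1.6, 0, 0, 0, 0], [-1, 0, -3.2, 0, 0, 0, 0], [-1, 0, -4.8, 0, 0, 0, 0], [-1, 0, -5.2, 0, 0, 0, 0]],
])

```text
time: 13.15
eef_pos: [0.4704, -0.0346, 0.1475]
ee_rot: [-3.14, 0.026, -0.002]
wrist_force: [0.7, 0.0, -2.8]
grip_width: 0.0238
grasp_force: 54.9
```

```bash
python3 - <<'E'
from h import *
st=sensors.state();print(st['time'],st['eef_pos'],st['wrist_force'])
c=read_camera('scene');pieces(c)
save('after.png',cv2.resize(c['color'][90:250,150:350],None,fx=3.5,fy=3.5,interpolation=cv2.INTER_CUBIC))
E
```

```text
13.15 [ 0.47036201 -0.03457811  0.14750284] [ 0.72669302  0.01443651 -2.82043809]
blob 208 nest x 84..95 y -115..96
blob 56 nest x 40..67 y 121..147
blob 197 nest x -12..94 y 164..191
```

View pics/after.png

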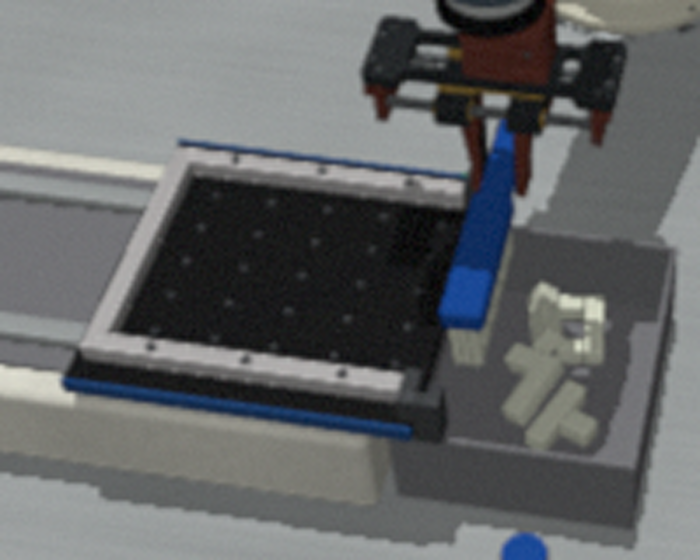

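The nest floor is empty. All four pieces lie in the bin: U at (585,330), bar at (545,310), L at (532,380) and T at (565,415). Next I lay the brush back.

```bash
python3 - <<'E'
from h import *
p,h=json.load(open('cmd.json'));
json.dump([[p[0]+.0002,-.1+.0655-.0007,.146],-91.07],open('cmd.json','w'))
plan([(.4709,-.0352,.2,-91.07),(.385,.2473,.2,-8.7),(.385,.2473,.035,-8.7,.034)])
E
```

```text
2 rows by [-0.0, 0.0, -2.7] -0.0 -> end [-0.0, 0.0, -5.4] -0.0 | z now 0.200
5 rows by [-0.72, -2.22, 0.0] -0.1134 -> end [-3.6, -11.1, 0.0] -0.567 | z now 0.200
5 rows by [0.58, -2.26, 0.0] -0.1134 -> end [2.9, -11.3, 0.0] -0.567 | z now 0.200
3 rows by [1.5, -1.4, 0.0] -0.1013 -> end [4.5, -4.2, 0.0] -0.304 | z now 0.200
5 rows by [0.0, 0.0, 3.3] 0.0 -> end [0.0, 0.0, 16.5] 0.0 | z now 0.035
at [0.3849 0.2469 0.035 ] -8.68
```

>>> play_rows([
  [[-1, 0, 0, -1.5, 0, 0, 0], [-1, 0, 0, -4, 0, 0, 0], [-1, 0, 0, -5.4, 0, 0, 0]],
])

```text
time: 13.45
eef_pos: [0.4705, -0.0375, 0.203]
ee_rot: [3.141, -0.03, 0.003]
wrist_force: [0.4, -0.7, -0.7]
grip_width: 0.0235
grasp_force: 54.9
```

>>> play_rows([
  [[-1, -0.7, -2.2, 0, 0, 0, -0.113], [-1, -1.4, -4.4, 0, 0, 0, -0.227], [-1, -2.2, -6.7, 0, 0, 0, -0.34], [-1, -2.9, -8.9, 0, 0, 0, -0.454], [-1, -3.6, -11.1, 0, 0, 0, -0.567]],
])

```text
time: 13.87
eef_pos: [0.4362, 0.0749, 0.2011]
ee_rot: [3.022, 0.857, 0.001]
wrist_force: [1.0, 0.2, -1.4]
grip_width: 0.024
grasp_force: 54.9
```

>>> play_rows([
  [[-1, 0.6, -2.3, 0, 0, 0, -0.113], [-1, 1.2, -4.5, 0, 0, 0, -0.227], [-1, 1.7, -6.8, 0, 0, 0, -0.34], [-1, 2.3, -9, 0, 0, 0, -0.454], [-1, 2.9, -11.3, 0, 0, 0, -0.567]],
])

```text
time: 14.28
eef_pos: [0.4022, 0.1866, 0.2011]
ee_rot: [2.661, 1.668, 0.001]
wrist_force: [0.1, -0.1, -1.4]
grip_width: 0.0233
grasp_force: 54.9
```

>>> play_rows([
  [[-1, 1.5, -1.4, 0, 0, 0, -0.101], [-1, 3, -2.8, 0, 0, 0, -0.203], [-1, 4.5, -4.2, 0, 0, 0, -0.304], [-1, 4.5, -4.2, 0, 0, 0, -0.304]],
])

```text
time: 14.62
eef_pos: [0.3837, 0.2472, 0.2009]
ee_rot: [-2.375, -2.055, -0.001]
wrist_force: [0.2, -0.8, -0.9]
grip_width: 0.0238
grasp_force: 54.9
```

>>> play_rows([
  [[-1, 0, 0, 3.5, 0, 0, 0], [-1, 0, 0, 7, 0, 0, 0], [-1, 0, 0, 10.5, 0, 0, 0], [-1, 0, 0, 13, 0, 0, 0], [-1, 0, 0, 15, 0, 0, 0]],
])

```text
time: 15.03
eef_pos: [0.3839, 0.2435, 0.048]
ee_rot: [2.386, 2.044, -0.004]
wrist_force: [0.6, 0.8, -1.5]
grip_width: 0.0235
grasp_force: 54.9
```

>>> play_rows([
  [[-1, 0, 0, 0.7, 0, 0, 0], [-1, 0, 0, 1.2, 0, 0, 0], [-1, 0, 0, 1.5, 0, 0, 0], [-1, 0, 0, 1.5, 0, 0, 0]],
])

```text
time: 15.37
eef_pos: [0.3852, 0.2451, 0.0366]
ee_rot: [2.384, 2.045, 0.002]
wrist_force: [0.6, -0.0, -1.4]
grip_width: 0.0238
grasp_force: 54.9
```

>>> play_rows([
  [[-1, 0, 0, 0.1, 0, 0, 0], [-1, 0, 0, 0.2, 0, 0, 0], [-1, 0, 0, 0.3, 0, 0, 0], [-1, 0, 0, 0.3, 0, 0, 0]],
])

```text
time: 15.7
eef_pos: [0.3852, 0.2453, 0.0337]
ee_rot: [2.383, 2.046, 0.003]
wrist_force: [0.8, -1.9, 2.4]
grip_width: 0.0234
grasp_force: 54.9
```

>>> play_rows([
  [[-1, 0, 0, 0.1, 0, 0, 0], [-1, 0, 0, 0.1, 0, 0, 0], [-1, 0, 0, 0.1, 0, 0, 0]],
])

```text
time: 15.95
eef_pos: [0.3853, 0.2452, 0.0335]
ee_rot: [2.383, 2.046, 0.003]
wrist_force: [-0.6, -3.1, 7.0]
grip_width: 0.0236
grasp_force: 54.9
```

Contact. I'll release, rise, and check.

>>> play_rows([
  [[0, 0, 0, 0, 0, 0, 0], [0, 0, 0, 0, 0, 0, 0], [0, 0, 0, 0, 0, 0, 0], [0, 0, 0, 0, 0, 0, 0], [0, 0, 0, 0, 0, 0, 0]],
])

```text
time: 16.37
eef_pos: [0.3843, 0.2451, 0.0314]
ee_rot: [-2.383, -2.046, 0.0]
wrist_force: [-0.8, 0.7, 0.2]
grip_width: 0.0439
grasp_force: 0.0
```

>>> play_rows([
  [[0, 0, 0, -1, 0, 0, 0], [0, 0, 0, -4, 0, 0, 0], [0, 0, 0, -8, 0, 0, 0], [0, 0, 0, -12, 0, 0, 0], [0, 0, 0, -15, 0, 0, 0]],
])

```text
time: 16.78
eef_pos: [0.3847, 0.2453, 0.1859]
ee_rot: [2.383, 2.046, 0.005]
wrist_force: [1.0, 0.5, 0.4]
grip_width: 0.0438
grasp_force: 0.0
```

>>> play_rows([
  [[0, 0, 0, -1, 0, 0, 0], [0, 0, 0, -1, 0, 0, 0], [0, 0, 0, -1, 0, 0, 0], [0, 0, 0, -1, 0, 0, 0]],
])

```text
time: 17.12
eef_pos: [0.3838, 0.2447, 0.1894]
ee_rot: [-2.383, -2.046, 0.005]
wrist_force: [-0.3, -0.7, -1.3]
grip_width: 0.0438
grasp_force: 0.0
```

```bash
python3 - <<'E'
from h import *
st=sensors.state();print(st['time'],st['eef_pos'],st['grip_width'],st['wrist_force'])
c=read_camera('scene');save('final.png',cv2.resize(c['color'][90:300,150:470],None,fx=2.5,fy=2.5,interpolation=cv2.INTER_CUBIC))
E
```

```text
17.1167 [0.38379273 0.24473209 0.1894411 ] 0.04375270791693758 [-0.32865763 -0.70953502 -1.29404604]
```

View pics/final.png

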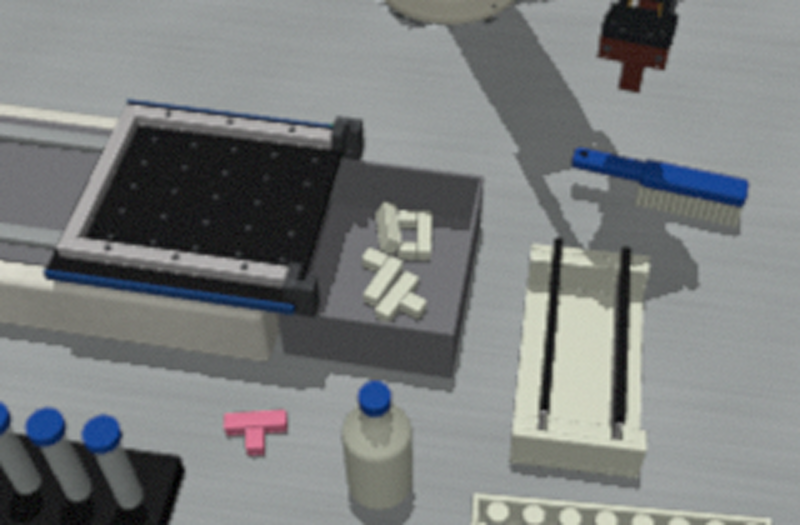

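The final view shows the nest empty, four pieces in the bin at about (395,260), and the gate in the free slot at (550,340). The brush is on its bristles at (660,185), and the bottle and spare gate are untouched.

```bash
python3 -c "
from workcell import env
print(env.hand_in())"
```

```text
the job is handed in; nothing more can be done
None
```

The job is handed in at about 17 s on the robot clock: the gate is in the rack's free slot, all four pieces were brushed into the scrap bin, the brush is back on the bench bristles down, and the spare gate and bottle were left alone; no verdict came back.

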